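# Unstack the deli dishes onto their colour-coded display stands

### The arm

A 7-joint arm with a two-finger parallel gripper is mounted at the origin on the work surface. World frame = base frame: x ahead of the robot, y to its left, z up, the work surface at z = 0. Lengths are in m, angles in rad, forces in N, time in s.
With the tool pointing down it reaches from about 0.425 to 0.95 m from the base axis. Payload 4.7 kg.
Tool frame: the origin (TCP) lies on the centre line of the jaws, within the pads' length; the fingertips stand robot.nose_length ahead of it and the grasp point (between the pads) lies 8 mm behind it (robot.nose_length is the distance from the TCP to the fingertips, in m); z points along the fingers, y is the line along which they close (so a half turn about z gives the same grasp; the last joint's range is limited). The gripper opens to 85 mm and grips with 20 to 120 N. Pads are 22 mm wide; open, the fingers measure 114 mm over their backs; the gripper's body (76 mm by 85 mm) begins 54 mm behind the grasp point. The pads swing forward as they close: fully open they stand 13 mm farther back than shut.
Start: joints at [-1.323, 0.469, -0.049, 1.532, 0.024, 1.141, -0.082], TCP at [0.184, 0.649, 0.242] pointing down, gripper open.
Joint ranges: [-2.59, 2.59], [-0.33, 1.99], [-1.39, 1.29], [0.1, 2.45], [-1.04, 4.18], [0.21, 1.99], [-2.66, 2.66]. Speed limits (rad/s): [2.57, 2.57, 3.14, 3.14, 3.14, 3.14, 3.14].

### API

Orientations are given as [roll, pitch, yaw] about the fixed x, y, z axes, in that order (R = Rz(yaw) Ry(pitch) Rx(roll)).
In Python, from plant import robot gives the robot as it stands. Calls block until the motion is done:
- robot.goto(position, orientation): joint-space move of the TCP to a pose.
- robot.move_straight(position, vel=0.15, attitude=None, contact_N=None): straight line of the TCP; attitude=None keeps the orientation; vel is the mean speed in m/s. With contact_N (N) it stops when the force on the tool has changed by that much, and returns True; else False.
- robot.move_joints(angles): joint-space move.
- robot.grip(opening, strength=None): opening from 0.0 (shut) to 1.0 (fully open); strength is the grip in N (None keeps the last); returns when the fingers have stopped.
- robot.sleep(seconds).
- robot.inverse_kinematics(position, orientation): joint angles nearest the present ones, or None.
- robot.sense(): the state.
- robot.grab_frame(name): name is "scene" or "top" or "wrist"; returns a dict with "image" (384x512x3 uint8, red, green, blue), "range_z" (384x512 float32, m along the optical axis (not along the pixel's ray), 0 where there is no reading), "fx", "fy", "cx", "cy" (pixels), "R" (3x3) and "t" (3): a world point X has camera coordinates R X + t. Camera axes: x right, y down, z forward; pixel columns grow to the right and rows downward; lengths in m; the calibration is good to about 2 mm. A picture is of the moment at which its call begins.
A pose or a line that the arm cannot do raises robot.IKError and nothing moves.
- robot.close_job(): hands the job in; it is judged then, once.
The state is a dict: "t": time; "joint_pos": joint angles; "joint_velocities": joint speeds; "effort": joint torques, N m; "tcp_pos": TCP position; "tcp_rot": TCP orientation; "wrist_force": force on the tool from outside, world axes, zero at the start; "torque": the same for the moment, N m; "opening": opening from 0.0 (shut) to 1.0 (fully open); "gripper_force": force on a finger pad.
Only numpy, scipy, OpenCV 4.12 (cv2) and the standard library are available. Lean on these libraries where they do the work, as an engineer would, in place of code of your own. Each camera call takes 0.05 s, during which the arm holds its last target. There are 200 camera calls.

### The job

Two stacks have come from the kitchen, each a small round pot on a large rectangular dish: take them apart and set every pot and dish upright, centred, on the display stand whose rim has the colour of its lid, the rectangular dishes lying along their stands. Take each pot off before you lift the dish beneath it, and set things down without dropping or tipping them. Leave the oil bottle and the pepper mill where they are, and let go of everything at the end.

Things in the scene. Friction and masses are not known exactly. Their poses are not given: they have to be found in the camera images.
- red_dish: loose: large rectangular white porcelain dish closed with a flat red lid, one solid piece 62 (x) x 110 (y) x 42 mm high, vertical sides, lid firmly fixed and making the top 8 mm; about 0.3 kg. Stands on the deck at the start with one of the two small pots (either one) on its lid. Origin: centre of its underside; z up, y along its length; end for end it is the same.
- green_dish: loose: large rectangular white porcelain dish closed with a flat green lid, one solid piece 62 (x) x 110 (y) x 42 mm high, vertical sides, lid firmly fixed and making the top 8 mm; about 0.3 kg. Stands on the deck at the start with one of the two small pots (either one) on its lid. Origin: centre of its underside; z up, y along its length; end for end it is the same.
- blue_pot: loose: small round white porcelain pot closed with a flat blue lid, one solid piece 48 mm in diameter and 44 mm high, vertical sides, lid firmly fixed and making the top 8 mm; about 0.14 kg. At the start it stands on the lid of one of the two large dishes (either one), its underside 42 mm above the deck. Origin: centre of its underside; z up.
- yellow_pot: loose: small round white porcelain pot closed with a flat yellow lid, one solid piece 48 mm in diameter and 44 mm high, vertical sides, lid firmly fixed and making the top 8 mm; about 0.14 kg. At the start it stands on the lid of one of the two large dishes (either one), its underside 42 mm above the deck. Origin: centre of its underside; z up.
- red_stand: fixed to the deck, anywhere among the other things: flat rectangular stand with a red rim and a wooden middle, 88 (x) x 136 (y) x 8 mm high, top flat; the wooden middle is as large as a large dish (62 x 110 mm). Origin: centre of its underside, on the deck; its top is 8 mm above; z up, y along its length.
- green_stand: fixed to the deck, anywhere among the other things: flat rectangular stand with a green rim and a wooden middle, 88 (x) x 136 (y) x 8 mm high, top flat; the wooden middle is as large as a large dish (62 x 110 mm). Origin: centre of its underside, on the deck; its top is 8 mm above; z up, y along its length.
- blue_stand: fixed to the deck, anywhere among the other things: flat round stand with a blue rim and a wooden middle, 74 mm in diameter, 8 mm high, top flat; the wooden middle is as large as a small pot (48 mm). Origin: centre of its underside, on the deck; its top is 8 mm above; z up.
- yellow_stand: fixed to the deck, anywhere among the other things: flat round stand with a yellow rim and a wooden middle, 74 mm in diameter, 8 mm high, top flat; the wooden middle is as large as a small pot (48 mm). Origin: centre of its underside, on the deck; its top is 8 mm above; z up.
- oil_bottle: loose bystander, at one side of the work: amber glass bottle with a white label and a black cap, 52 mm in diameter, 130 mm high. Origin: centre of its underside; z up.
- pepper_mill: loose bystander, at the other side of the work: dark wooden pepper mill, 52 mm in diameter, 120 mm high. Origin: centre of its underside; z up.
There are look-alikes about, which are no part of the job. What is meant by the yellow_stand is not orange or purple, and is the larger of those in its own colour.

How it is judged:
By the outcome, as a careful person would: the job done as asked, in the order asked, and still so for the second after the job is handed in, with the robot touching nothing.
It also fails if it takes over 120 s, if anything falls off the work surface, if the arm or the gripper's body presses on something with over 40 N, if the wrist force passes 120 N, or if a joint passes its speed limit or range.

## Working session

There is one attempt and no reset: what is moved stays moved. The work goes in short steps, each a Python script; the robot and the scene stay as the last script left them, time stands still between calls to the robot, and variables do not carry over. Pictures are saved under pics/ and viewed, at most 14 in all, crops included, and the job is handed in when it is done.

```bash
ls; mkdir -p pics; python3 - <<'E'
from plant import robot
import cv2,numpy as np,pickle
for n in("top","scene"):
    f=robot.grab_frame(n); pickle.dump(f,open(f'{n}.pkl','wb')); cv2.imwrite(f'pics/{n}0.png',f['image'][:,:,::-1])
    print(n,f['fx'],f['cx'],f['cy'],np.round(-f['R'].T@f['t'],3),np.round(f['R'],2).tolist())
print(robot.nose_length,robot.sense())
E
```

```text
pics
top 464.20538454873605 262.24255520888755 188.66580764294838 [ 0.32  -0.015  1.429] [[0.02, -1.0, 0.0], [-0.98, -0.02, -0.2], [0.2, 0.0, -0.98]]
scene 364.25709064541724 253.49386969071384 195.6242082944297 [ 1.407 -0.06   0.729] [[0.07, 1.0, 0.01], [0.65, -0.04, -0.76], [-0.76, 0.06, -0.65]]
0.011 {'t': 0.1, 'joint_pos': array([-1.3228864 ,  0.46937073, -0.04858149,  1.5335377 ,  0.02411391,
        1.14102719, -0.08228057]), 'joint_velocities': array([ 3.07763778e-05, -1.82113200e-03,  2.70522626e-04, -4.10568661e-03,
       -3.01579325e-05,  1.08172193e-03, -2.40031740e-04]), 'effort': array([ 6.89803455e-04, -5.11518288e+01, -4.69376624e-02, -2.38390088e+01,
        1.07875696e-02,  4.47777333e-03, -3.72952949e-07]), 'tcp_pos': array([0.18433147, 0.64882866, 0.24137518]), 'tcp_rot': array([-3.13983751e+00,  7.97553936e-05,  2.86482424e+00]), 'wrist_force': array([ 0.70664611,  0.39755806, -0.88561971]), 'torque': array([-0.01722249,  0.01981044, -0.04184933]), 'gripper_force': 0.0, 'opening': 1.0019626155718835}
```

View pics/top0.png

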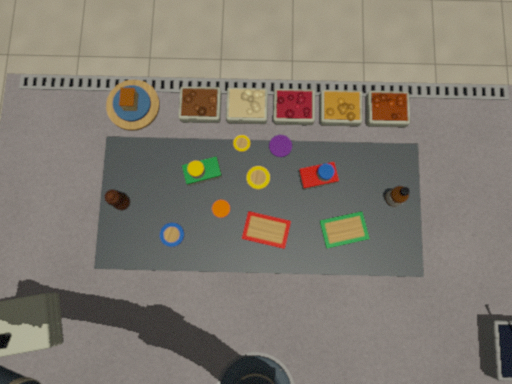

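View pics/scene0.png

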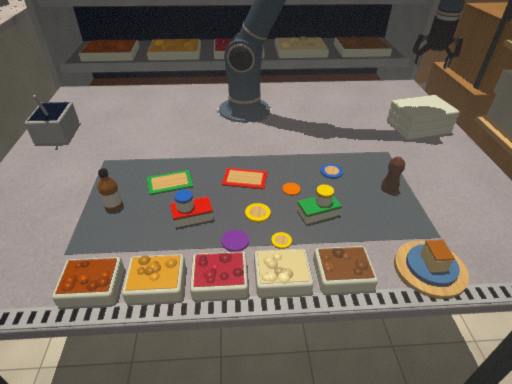

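The top picture shows these things, by pixel:
- **Stacks:** the green dish is at (202,171) with the yellow pot on it at (195,169). The red dish is at (319,175) with the blue pot at (326,172).
- **Stands:** red (267,230), green (345,230) and blue (172,235).
- **Yellow stand candidates:** yellow ring (258,178), smaller yellow ring (241,143), orange disc (221,208) and purple disc (280,146). I choose the larger yellow one, at (258,178).

The scene view agrees. Next I'll measure.

```bash
cat > vis.py <<'E'
import cv2,numpy as np
HUE={'red':[(0,6),(174,180)],'green':[(50,75)],'blue':[(98,115)],'yellow':[(24,34)]}
def mask(f,c):
    h=cv2.cvtColor(f['image'],cv2.COLOR_RGB2HSV); m=np.zeros(h.shape[:2],np.uint8)
    for a,b in HUE[c]: m|=cv2.inRange(h,(a,150,70),(b,255,255))
    return m
def cast(f,px,z):
    """pixels (N,2) -> world points on plane z"""
    px=np.asarray(px,float).reshape(-1,2)
    d=np.c_[(px[:,0]-f['cx'])/f['fx'],(px[:,1]-f['cy'])/f['fy'],np.ones(len(px))]@f['R']
    o=-f['R'].T@f['t']; return (o+d*((z-o[2])/d[:,2])[:,None])[:,:2]
def blobs(f,c,amin=40):
    cs,_=cv2.findContours(mask(f,c),cv2.RETR_EXTERNAL,cv2.CHAIN_APPROX_NONE)
    return [k[:,0] for k in cs if cv2.contourArea(k)>amin]
def rect(P):
    """min-area rect of world points: centre, short, long, yaw of the long axis"""
    (cx,cy),_,_=r=cv2.minAreaRect((P*1000).astype(np.float32))
    b=cv2.boxPoints(r)/1000; e=[b[1]-b[0],b[2]-b[1]]
    e.sort(key=np.linalg.norm); l=e[1]
    return np.array([cx,cy])/1000,np.linalg.norm(e[0]),np.linalg.norm(l),np.arctan2(l[1],l[0])%np.pi
E
python3 - <<'E'
import pickle
from vis import *
for n in('top','scene'):
    f=pickle.load(open(n+'.pkl','rb'))
    for c in HUE:
        for k in blobs(f,c):
            px=k.mean(0)
            z0=float(f['range_z'][int(px[1]),int(px[0])])
            u=np.array([(px[0]-f['cx'])/f['fx'],(px[1]-f['cy'])/f['fy'],1])*z0
            h=(f['R'].T@(u-f['t']))[2]
            z=min((.008,.042,.086),key=lambda q:abs(q-h))
            r=rect(cast(f,k,z))
            if .4<r[0][0]<.95: print(n,c,px.round(),'h%.3f z%.3f'%(h,z),r[0].round(4),'%.3f %.3f yaw %.1f'%(r[1],r[2],np.degrees(r[3])))
E
```

```text
top red [266. 230.] h0.005 z0.008 [ 0.4757 -0.0229] 0.087 0.134 yaw 78.3
top red [320. 175.] h0.084 z0.086 [ 0.6335 -0.1748] 0.061 0.107 yaw 103.3
top red [294. 104.] h0.046 z0.042 [ 0.871  -0.1027] 0.087 0.107 yaw 90.2
top green [346. 228.] h0.010 z0.008 [ 0.4814 -0.262 ] 0.083 0.130 yaw 103.6
top green [201. 172.] h0.081 z0.086 [0.6395 0.1742] 0.058 0.103 yaw 106.4
top blue [171. 234.] h0.008 z0.008 [0.4547 0.2657] 0.067 0.071 yaw 91.4
top blue [325. 171.] h0.083 z0.086 [ 0.6451 -0.1957] 0.039 0.043 yaw 180.0
top yellow [258. 177.] h0.009 z0.008 [0.6397 0.0055] 0.069 0.071 yaw 1.4
top yellow [195. 168.] h0.081 z0.086 [0.6435 0.1924] 0.046 0.048 yaw 91.4
top yellow [241. 143.] h0.009 z0.008 [0.7492 0.0624] 0.051 0.053 yaw 1.7
scene red [219. 270.] h0.046 z0.042 [ 0.8673 -0.0996] 0.089 0.110 yaw 90.2
scene red [190. 209.] h0.049 z0.042 [ 0.6493 -0.1783] 0.066 0.109 yaw 103.3
scene red [245. 178.] h0.006 z0.008 [ 0.479  -0.0213] 0.092 0.136 yaw 78.2
scene green [320. 205.] h0.040 z0.042 [0.6529 0.183 ] 0.059 0.108 yaw 105.9
scene green [169. 185.] h0.005 z0.008 [ 0.4854 -0.2601] 0.088 0.133 yaw 103.6
scene blue [183. 195.] h0.086 z0.086 [ 0.6494 -0.1952] 0.044 0.046 yaw 176.9
scene blue [331. 171.] h0.009 z0.008 [0.4548 0.2683] 0.068 0.071 yaw 21.1
scene yellow [281. 240.] h0.007 z0.008 [0.7528 0.0634] 0.051 0.052 yaw 29.9
scene yellow [257. 212.] h0.006 z0.008 [0.6422 0.0076] 0.067 0.070 yaw 86.9
scene yellow [325. 190.] h0.088 z0.086 [0.6493 0.1943] 0.044 0.047 yaw 176.9
```

Both views agree to within about 4 mm, and the heights and sizes match the description. The larger yellow ring measures 71 mm and the small one 52 mm, so the choice holds. Next I'll refine with the wrist camera.

```bash
cat > arm.py <<'E'
from plant import robot
import numpy as np
from vis import *
def go(p,yaw):
    """joint move, tool down, choosing the half turn with the lesser joint motion"""
    q0=robot.sense()['joint_pos']; best=None
    for k in(-2,-1,0,1,2):
        y=yaw+k*np.pi
        if abs(y)>2*np.pi: continue
        q=robot.inverse_kinematics(p,[np.pi,0,y])
        if q is not None:
            c=np.abs(np.array(q)-q0).max()
            if best is None or c<best[0]: best=(c,y)
    robot.goto(p,[np.pi,0,best[1]])
def look(c,near,z,name=None):
    """blob of colour c nearest to 'near' in the wrist view, as a rect on plane z"""
    robot.sleep(.3); f=robot.grab_frame('wrist')
    if name: cv2.imwrite(f'pics/{name}.png',f['image'][:,:,::-1])
    out=[]
    for k in blobs(f,c,200):
        r=rect(cast(f,k,z)); cut=k.min()<=1 or k[:,0].max()>=510 or k[:,1].max()>=382
        out.append((np.hypot(*(r[0]-near)),r,cut))
    out.sort(key=lambda o:o[0])
    return out[0] if out else None
E
python3 - <<'E'
from arm import *
for c,p,z,yaw,nm in(('yellow',(.647,.193),.086,0,'w_ypot'),('yellow',(.641,.0065),.008,0,'w_ystand'),):
    go([p[0]-.03,p[1],.27],yaw); o=look(c,p,z,nm); print(nm,o,robot.sense()['tcp_pos'],robot.sense()['t'])
f=robot.grab_frame('wrist');print(-f['R'].T@f['t'],f['R'].round(2).tolist(),f['fx'])
E
```

```text
w_ypot (np.float64(0.00834895583852101), (array([0.6471524 , 0.18465244]), np.float32(0.030217303), np.float32(0.037278753), np.float32(2.9822445)), np.False_) [0.61690182 0.19329004 0.26994729] 2.7
w_ystand (np.float64(0.024768842388587634), (array([ 0.62233411, -0.00978128]), np.float32(0.024529835), np.float32(0.063859366), np.float32(2.3326843)), np.False_) [0.61107833 0.00772764 0.26986539] 3.825
[0.53910269 0.00651679 0.40184942] [[-0.0, 1.0, -0.0], [0.96, 0.0, 0.28], [0.28, -0.0, -0.96]] 267.37114830415334
```

View pics/w_ypot.png

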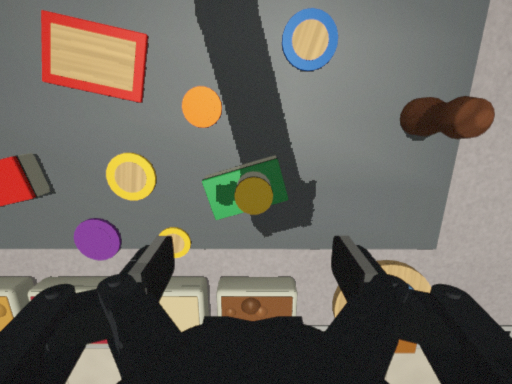

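View pics/w_ystand.png

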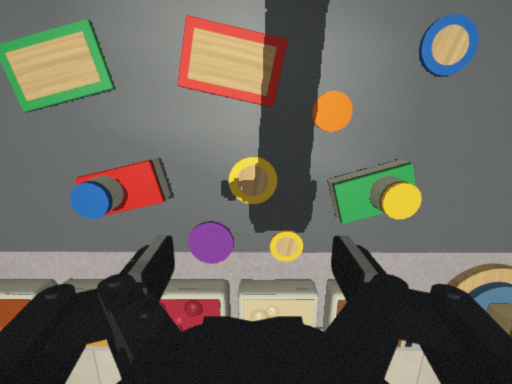

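In w_ypot, the yellow lid at (254,195) is shaded by the gripper. In w_ystand, the large yellow ring is at (252,180), clearly bigger than the small one at (286,246). The shadow breaks the mask, so I'll widen the thresholds and take the median over several views.

```bash
sed -i "s/'yellow':\[(24,34)\]/'yellow':[(22,34)]/; s/(a,150,70)/(a,150,40)/" vis.py
cat >> arm.py <<'E'
def survey(T,views,amin=150):
    """T: name->(colour,xy,z,(short,long)); median over wrist views of rects of the right size"""
    acc={n:[] for n in T}
    for p,yaw in views:
        go(p,yaw); robot.sleep(.3); f=robot.grab_frame('wrist')
        for n,(c,xy,z,s) in T.items():
            for k in blobs(f,c,amin):
                if k.min()<=1 or k[:,0].max()>=510 or k[:,1].max()>=382: continue
                r=rect(cast(f,k,z))
                if np.hypot(*(r[0]-xy))<.02 and abs(r[1]-s[0])<.007 and abs(r[2]-s[1])<.007: acc[n].append((*r[0],r[1],r[2],np.degrees(r[3])))
    for n,a in acc.items(): print(n,np.round(a,4).tolist())
    return {n:np.median(a,0) for n,a in acc.items() if a}
E
python3 - <<'E'
from arm import *
T={'ypot':('yellow',(.647,.193),.086,(.048,.048)),'bpot':('blue',(.648,-.1955),.086,(.048,.048)),
'ystand':('yellow',(.641,.0065),.008,(.074,.074)),'bstand':('blue',(.4547,.267),.008,(.074,.074)),
'rstand':('red',(.477,-.022),.008,(.088,.136)),'gstand':('green',(.483,-.261),.008,(.088,.136))}
r=survey(T,[([.55,-.1,.3],0),([.5,.1,.3],0),([.5,0.,.35],.8),([.5,-.0,.35],-.8)])
for n in r: print(n,r[n].round(4))
print(robot.sense()['t'])
E
```

```text
ypot [[0.6443, 0.1901, 0.0469, 0.0524, 56.208], [0.6443, 0.1908, 0.0448, 0.0511, 8.7967], [0.6439, 0.1917, 0.0455, 0.0516, 46.1431], [0.6444, 0.192, 0.047, 0.0507, 33.2105]]
bpot [[0.6451, -0.1952, 0.0469, 0.0475, 20.2616], [0.6451, -0.1943, 0.0461, 0.0528, 125.1773], [0.6456, -0.1953, 0.0444, 0.0497, 135.8672], [0.6454, -0.195, 0.0458, 0.0497, 134.1885]]
ystand [[0.6397, 0.0062, 0.0728, 0.074, 48.0714], [0.639, 0.0079, 0.0722, 0.0729, 179.8795], [0.6385, 0.007, 0.0723, 0.0733, 176.5943], [0.6391, 0.0075, 0.0713, 0.0736, 136.4445]]
bstand [[0.4542, 0.2661, 0.0714, 0.0724, 96.7385]]
rstand [[0.4762, -0.0226, 0.0876, 0.1348, 78.0537], [0.4757, -0.0218, 0.087, 0.135, 78.3056], [0.4757, -0.0222, 0.0874, 0.1348, 78.1393], [0.4759, -0.0219, 0.0871, 0.1352, 78.3712]]
gstand []
ypot [ 0.6443  0.1912  0.0462  0.0513 39.6768]
bpot [ 6.452000e-01 -1.951000e-01  4.590000e-02  4.970000e-02  1.296829e+02]
ystand [6.391000e-01 7.200000e-03 7.220000e-02 7.350000e-02 1.565194e+02]
bstand [4.54200e-01 2.66100e-01 7.14000e-02 7.24000e-02 9.67385e+01]
rstand [ 4.75800e-01 -2.20000e-02  8.73000e-02  1.34900e-01  7.82224e+01]
9.0333
```

The views agree to about 1 mm. Now I'll move the yellow pot.

```bash
cat >> arm.py <<'E'
def pick(xy,yaw,z,lift,strength,hi=.2):
    robot.grip(1.0); go([*xy,hi],yaw)
    print('hit on the way down',robot.move_straight([*xy,z],vel=.12,contact_N=8))
    robot.grip(0.0,strength); robot.sleep(.2); s=robot.sense(); z0=s['tcp_pos'][2]
    robot.move_straight([*xy,lift],vel=.08); robot.sleep(.2); e=robot.sense()
    print('opening %.3f->%.3f force %.1f wrist %s t %.1f'%(s['opening'],e['opening'],e['gripper_force'],e['wrist_force'].round(1),e['t']),'z0',z0)
    return z0
def place(xy,yaw,z,hi):
    """z: TCP height at which the thing should be standing"""
    go([*xy,hi],yaw); robot.move_straight([*xy,z+.006],vel=.1); robot.sleep(.2)
    c=robot.move_straight([*xy,z-.003],vel=.015,contact_N=2.5); s=robot.sense()
    print('touched',c,'at',s['tcp_pos'].round(4),'want z',round(z,4),s['wrist_force'].round(1))
    robot.grip(1.0); robot.sleep(.2); robot.move_straight([*xy,.2],vel=.12); print('t',robot.sense()['t'])
E
python3 - <<'E'
from arm import *
z0=pick((.6441,.1916),0,.059,.2,40)
place((.6392,.0070),0,z0-.034,.2)
go([.5,-.1,.35],0); robot.sleep(.3); f=robot.grab_frame('wrist'); cv2.imwrite('pics/a1.png',f['image'][:,:,::-1])
E
```

```text
hit on the way down False
opening 0.553->0.552 force 41.3 wrist [-0.3  0.5 -1.2] t 14.4 z0 0.0598329442087725
touched True at [0.6392 0.007  0.0259] want z 0.0258 [-0.4  0.   4.9]
t 19.95
```

View pics/a1.png

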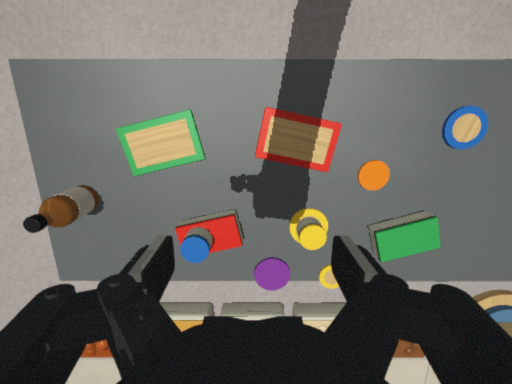

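Picture a1 shows the yellow pot standing on the large yellow ring at (312,235), and the green dish bare at (408,240). Next is the blue pot, then a survey of the dishes and the green stand.

```bash
python3 - <<'E'
from arm import *
z0=pick((.6452,-.1953),0,.059,.2,40)
r=survey({'bstand':('blue',(.4547,.267),.008,(.074,.074))},[([.5,.1,.3],0)])
b=(r['bstand'][:2]+[.4545,.2660])/2 if r else np.array([.4543,.2661]); print(b)
place(b,0,z0-.034,.2)
T={'rdish':('red',(.64,-.177),.042,(.062,.11)),'gdish':('green',(.645,.179),.042,(.062,.11)),
'ypot':('yellow',(.639,.007),.052,(.048,.048)),'bpot':('blue',(.454,.266),.052,(.048,.048)),
'rstand':('red',(.477,-.022),.008,(.088,.136)),'gstand':('green',(.483,-.261),.008,(.088,.136))}
r=survey(T,[([.5,.12,.35],0),([.45,.0,.4],0),([.5,-.15,.35],0),([.5,0.,.38],-.5)])
print(robot.sense()['t'])
E
```

```text
hit on the way down False
opening 0.552->0.555 force 41.3 wrist [-0.3  0.2 -2.2] t 26.4 z0 0.05972065332232803
bstand [[0.4543, 0.2666, 0.0715, 0.0724, 95.086]]
[0.45437646 0.26628369]
touched True at [0.4544 0.2663 0.0257] want z 0.0257 [-1.   0.1  5. ]
t 33.6667
rdish [[0.644, -0.1783, 0.0627, 0.1129, 103.3364], [0.6439, -0.18, 0.0634, 0.1093, 103.3289], [0.6441, -0.1794, 0.0625, 0.1108, 102.985]]
gdish [[0.6493, 0.1812, 0.0617, 0.1071, 106.5236], [0.6489, 0.1789, 0.0633, 0.1097, 106.143], [0.6496, 0.1807, 0.062, 0.108, 106.448]]
ypot []
bpot []
rstand [[0.4758, -0.0218, 0.087, 0.1351, 78.1601], [0.4758, -0.022, 0.0879, 0.1352, 78.0783], [0.476, -0.0232, 0.0875, 0.1355, 78.2538], [0.4764, -0.022, 0.0884, 0.135, 78.3219]]
gstand []
38.0667
```

```bash
python3 - <<'E'
from arm import *
robot.move_joints(robot.inverse_kinematics([.5,-.15,.38],[np.pi,0,0]))
robot.sleep(.3)
f=robot.grab_frame('wrist'); cv2.imwrite('pics/a2.png',f['image'][:,:,::-1])
for n in('wrist','top'):
    f=robot.grab_frame(n); h=cv2.cvtColor(f['image'],cv2.COLOR_RGB2HSV)
    P=f['R']@np.array([.4815,-.2615,.008])+f['t']; px=P[:2]/P[2]*f['fx']+[f['cx'],f['cy']]
    print(n,px)
    for lo in (150,120,90):
        m=cv2.inRange(h,(45,lo,40),(80,255,255)); cs,_=cv2.findContours(m,0,1)
        for k in cs:
            if cv2.contourArea(k)>150: r=rect(cast(f,k[:,0],.008)); print(lo,k[:,0].mean(0).round(),r)
E
```

```text
wrist [310.26418849 160.93398136]
150 [46. 59.] (array([0.65619421, 0.20292117]), np.float32(0.06635473), np.float32(0.1186927), np.float32(1.8541949))
120 [315. 161.] (array([ 0.48295303, -0.26211877]), np.float32(0.08574725), np.float32(0.13431121), np.float32(1.804617))
120 [46. 59.] (array([0.65650006, 0.20265691]), np.float32(0.066792205), np.float32(0.119373806), np.float32(1.854239))
90 [311. 159.] (array([ 0.4825307 , -0.26173038]), np.float32(0.087924935), np.float32(0.13560721), np.float32(1.809129))
90 [46. 59.] (array([0.656276  , 0.20329224]), np.float32(0.067818664), np.float32(0.12118729), np.float32(1.8559403))
top [343.69048357 229.30602419]
150 [201. 170.] (array([0.65810449, 0.18508476]), np.float32(0.060953043), np.float32(0.10927259), np.float32(1.8558253))
120 [201. 170.] (array([0.65803571, 0.1848891 ]), np.float32(0.0637145), np.float32(0.11175886), np.float32(1.8557731))
90 [201. 170.] (array([0.65824713, 0.18535338]), np.float32(0.06641911), np.float32(0.113825835), np.float32(1.8653678))
```

View pics/a2.png

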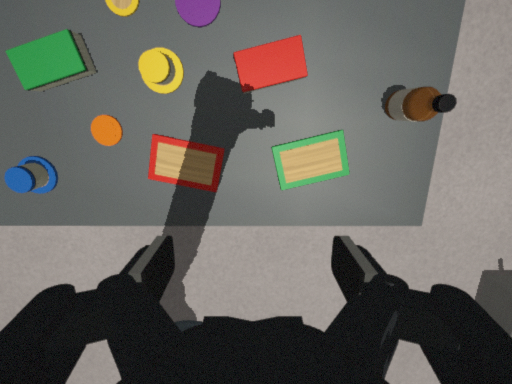

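Picture a2 shows both pots upright on their stands, blue at (20,180) and yellow at (155,67). The red dish is bare at (270,62), and the green stand is at (311,160), measured at (.4825,-.2618), yaw 103.5°. Now the dishes.

```bash
python3 - <<'E'
from arm import *
d=np.radians
robot.grip(1.0)
z0=pick((.644,-.1793),d(103.2),.019,.2,60)
place((.4759,-.0221),d(78.2),z0+.008,.2)
z0=pick((.6492,.1803),d(106.4),.019,.2,60)
place((.4826,-.2618),d(103.5),z0+.008,.2)
go([.45,.05,.4],0); robot.sleep(.3)
for n in('wrist','top'):
    f=robot.grab_frame(n); cv2.imwrite(f'pics/b_{n}.png',f['image'][:,:,::-1])
    for c in('red','green'):
        h=cv2.cvtColor(f['image'],cv2.COLOR_RGB2HSV)
print(robot.sense()['t'],robot.sense()['joint_pos'].round(2))
E
```

```text
hit on the way down False
opening 0.716->0.716 force 66.8 wrist [-0.7  0.1 -1.6] t 46.7 z0 0.019958913057401845
touched True at [ 0.476  -0.0221  0.0279] want z 0.028 [ 0.2 -0.4  4.8]
t 53.1333
hit on the way down False
opening 0.718->0.715 force 67.6 wrist [-0.3 -0.7 -5. ] t 59.2 z0 0.02032608492171534
touched True at [ 0.4826 -0.2618  0.0284] want z 0.0283 [-0.4 -0.2  4.8]
t 65.5583
67.35 [-0.23 -0.01  0.02  1.79  0.    1.36  1.37]
```

View pics/b_wrist.png

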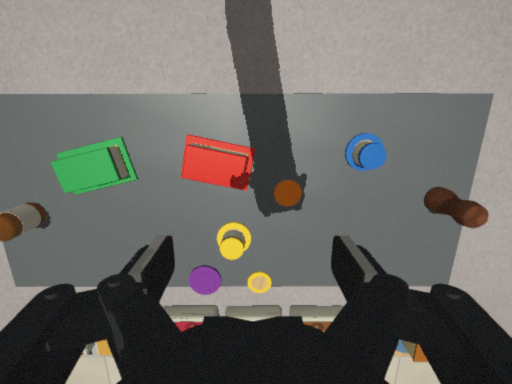

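Picture b_wrist shows the red dish on the red stand at (217,163), the green dish on the green stand at (95,166), and both pots on theirs at (372,152) and (232,247). I'll check the centring from the lid-height depth points.

```bash
python3 - <<'E'
from arm import *
S={'red':(.4759,-.0221,.05,78.2),'green':(.4826,-.2618,.05,103.5),'blue':(.4544,.2663,.052,0),'yellow':(.6391,.0072,.052,0)}
def cloud(f):
    z=f['range_z']; v,u=np.mgrid[:384,:512]; C=np.stack([(u-f['cx'])/f['fx']*z,(v-f['cy'])/f['fy']*z,z],-1)
    return ((C-f['t'])@f['R'])[z>0],np.stack([u,v],-1)[z>0]
for p,yaw,n in(([.5,-.05,.38],0,'wrist'),([.5,.1,.38],0,'wrist'),([.5,-.1,.38],np.pi,'wrist'),([.6,.25,.38],0,'top')):
    robot.goto(p,[np.pi,0,yaw]); robot.sleep(.3); f=robot.grab_frame(n); X,px=cloud(f)
    for c,(x,y,z,a) in S.items():
        m=(np.hypot(X[:,0]-x,X[:,1]-y)<.075)&(np.abs(X[:,2]-z)<.007)
        if m.sum()<50 or px[m].min()<1: continue
        r=rect(cast(f,px[m],z)); print(n,c,'dev mm',((r[0]-[x,y])*1000).round(1),'%.3f %.3f %.1f (%.1f)'%(r[1],r[2],np.degrees(r[3]),a),X[m,2].mean().round(3))
print(robot.sense()['t'])
E
```

```text
wrist red dev mm [ 0.6 -1.8] 0.063 0.110 78.2 (78.2) 0.05
wrist green dev mm [-0.1  2.3] 0.063 0.112 103.5 (103.5) 0.05
wrist blue dev mm [ 2.4 -3.9] 0.047 0.051 90.0 (0.0) 0.052
wrist yellow dev mm [ 1.3 -2.2] 0.047 0.048 19.0 (0.0) 0.052
wrist red dev mm [ 0.4 -0.8] 0.062 0.111 78.1 (78.2) 0.05
wrist green dev mm [0.1 3.5] 0.064 0.114 103.4 (103.5) 0.05
wrist blue dev mm [ 1.7 -2.8] 0.047 0.049 140.5 (0.0) 0.052
wrist yellow dev mm [ 1.2 -1.1] 0.046 0.048 89.9 (0.0) 0.052
wrist red dev mm [-0.2 -2. ] 0.062 0.110 78.2 (78.2) 0.05
wrist green dev mm [-0.7  2.2] 0.062 0.111 103.4 (103.5) 0.05
wrist blue dev mm [ 0.6 -4.1] 0.046 0.052 90.0 (0.0) 0.052
wrist yellow dev mm [ 0.6 -2.5] 0.047 0.050 28.1 (0.0) 0.052
top red dev mm [-0.5 -2.8] 0.063 0.110 78.1 (78.2) 0.049
top green dev mm [-1.   0.2] 0.062 0.111 103.3 (103.5) 0.05
top blue dev mm [ 0.4 -4.5] 0.045 0.048 91.4 (0.0) 0.051
top yellow dev mm [ 0.9 -4.1] 0.045 0.047 34.6 (0.0) 0.051
77.0083
```

The dishes look fine. The blue pot could be about 3 mm off, but oblique views bias that number. I'll check each one in a single frame from straight above, lid against rim.

```bash
python3 - <<'E'
from arm import *
S={'blue':(.4544,.2663,.052),'yellow':(.6391,.0072,.052),'red':(.4759,-.0221,.05),'green':(.4826,-.2618,.05)}
tiles=[]
for c,(x,y,z) in S.items():
    robot.goto([x+.075,y,.25],[np.pi,0,0]); robot.sleep(.3); f=robot.grab_frame('wrist')
    Z=f['range_z']; v,u=np.mgrid[:384,:512]; X=(np.stack([(u-f['cx'])/f['fx']*Z,(v-f['cy'])/f['fy']*Z,Z],-1)-f['t'])@f['R']
    near=(np.hypot(X[...,0]-x,X[...,1]-y)<.09)&(Z>0)
    lid=near&(abs(X[...,2]-z)<.003); st=near&(X[...,2]>.004)
    L=rect(cast(f,np.argwhere(lid)[:,::-1],z)); O=rect(cast(f,np.argwhere(st)[:,::-1],.008))
    print(c,'lid',L[0].round(4),np.round(L[1:3],3),'stand',O[0].round(4),np.round(O[1:3],3),'dev mm',((L[0]-O[0])*1000).round(1),'cam',(-f['R'].T@f['t']).round(3))
    P=f['R']@np.array([x,y,z])+f['t']; a,b=(P[:2]/P[2]*f['fx']+[f['cx'],f['cy']]).astype(int)
    tiles.append(cv2.resize(f['image'][max(b-60,0):b+60,a-75:a+75,::-1],(400,300),interpolation=0))
cv2.imwrite('pics/c.png',np.vstack([np.hstack(tiles[:2]),np.hstack(tiles[2:])])); print(robot.sense()['t'])
E
```

```text
blue lid [0.456  0.2649] [0.047 0.047] stand [0.3056 0.2704] [0.372 0.714] dev mm [150.3  -5.5] cam [0.603 0.265 0.383]
yellow lid [0.6412 0.0058] [0.046 0.047] stand [0.5088 0.0057] [0.412 0.723] dev mm [1.324e+02 1.000e-01] cam [0.786 0.008 0.382]
red lid [ 0.4767 -0.0237] [0.063 0.109] stand [ 0.3371 -0.0214] [0.392 0.717] dev mm [139.6  -2.3] cam [ 0.624 -0.023  0.382]
green lid [ 0.4828 -0.261 ] [0.063 0.109] stand [ 0.3436 -0.2633] [0.392 0.715] dev mm [139.2   2.4] cam [ 0.63  -0.261  0.382]
81.9167
```

View pics/c.png

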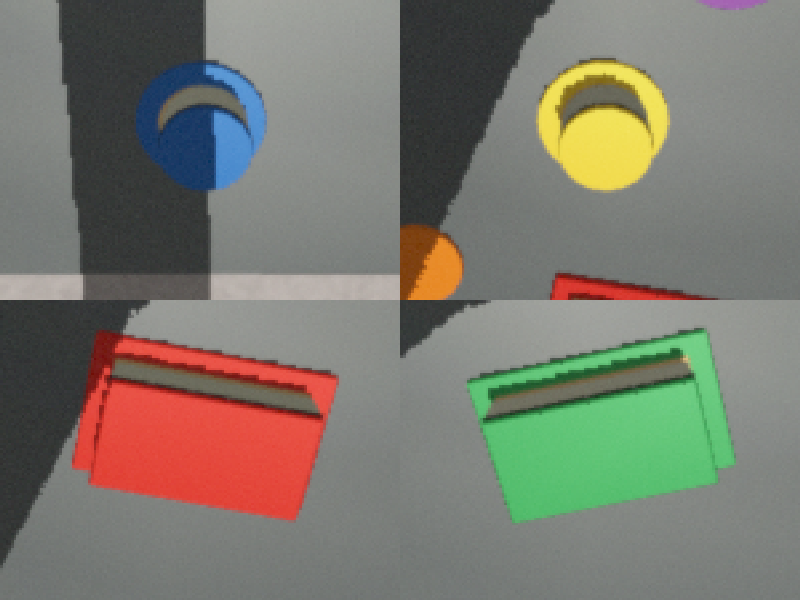

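Picture c shows the rim gaps even to about 1 px on each side: blue ring 137–267 px with the pot base at about 160–250, yellow ring 538–669 px with the pot at 560–653. All four lids are within about 2 mm of centre by direct measurement, with the dish yaws correct. I'll hand the job in.

```bash
python3 -c "
from plant import robot
s=robot.sense();print(s['tcp_pos'],s['opening'],s['t']);print(robot.close_job())"
```

```text
[ 0.55802277 -0.26069022  0.24997107] 1.000966973064862 81.9167
the job is handed in; nothing more can be done
None
```

I handed the job in at 81.9 s: both pots came off first, all four pieces stand upright within about 2 mm of centre on their matching stands, the dishes lie along theirs, the bottle and mill were left alone, and the gripper is open and clear of everything.

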